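# Stack the keyed drill cases on their dock and lock them for transport

## Task

Pack the two drill cases for the van: draw the dock's orange transport lock right back, set the blue case on the dock and then the grey windowed case on the blue one, each turned so that its notches drop fully over the keys below. Then slide the lock fully home over the lid, and leave everything else on the bench where it stands.

Things in the scene. Friction and masses are not known exactly. Their poses are not given: they have to be found in the camera images.
- dock: Dark steel dock plate screwed to the bench, 80 mm wide (y), 16 mm thick, from x = -74 to +130 mm; x is its long direction. Origin: on the bench (z = 0), under the centre of the stacking place. Two grey keys stand on it. The seated blue case has its origin 16 mm above this one and its x axis along this x axis.
- dock_wide_key (a point): Centre of the top of the dock's wide key, at dock (-41, 0, 24) mm. The key is 18 mm (x) x 30 mm (y), 8 mm high; its upper 3 mm is stepped in 1.5 mm all round.
- dock_narrow_key (a point): Centre of the top of the dock's narrow key, at dock (+41, 0, 24) mm. The key is 18 mm (x) x 14 mm (y), 8 mm high; its upper 3 mm is stepped in 1.5 mm all round.
- bracket_top (a point): Front top edge of the grey bracket that carries the lock, at dock (+70, 0, 110) mm. The bracket is fixed, 50 mm wide, from dock x = +70 to +130 mm; a seated case ends 8 mm in front of it.
- lock (a joint): Sliding transport lock, m: 0 = drawn right back (tongue ends at dock x = +72 mm, clear of the cases), 0.028 = end stop, fully home (tongue in to x = +44 mm). Grows along dock -x; friction about 1.5 N; stays where left. It starts at least half shut, so no case can go down past it. Tongue underside: 102.6 mm above the bench; lid of a seated stack: 100 mm; a case riding on a key blocks it.
- lock_grip (a point): Point in the lock's upright orange grip block, 132.6 mm above the bench. The block is 13 mm wide (dock y), 18 mm long (dock x) and reaches from 108 to 144 mm above the bench. This point is at dock x = +107 mm with the lock drawn back, +79 mm with it home.
- drill_case: Blue case, 124 (x) x 56 (y) x 44 mm, about 0.35 kg, upright on the bench; origin at the centre of its underside. Flat long sides to grip. Notches in its underside, 9.5 mm deep, open to the end faces, in to x = -30 and +30 mm: 34 mm wide at -x, 18 mm wide at +x, so it seats one way round only, with 2 mm play a side. It goes at the bottom.
- drill_case_lid (a point): Centre of the blue case's flat lid, 44 mm above its underside, where the grey case's origin comes. The lid carries two black keys, same sizes and places as the dock's: 30 mm wide at x = -41 mm, 14 mm wide at +41 mm, 8 mm high.
- drill_case_clasp (a point): Orange clasp in the middle of the blue case's -x end face, the end with the wide notch and wide key; 29.5 mm above its underside. The clasp stands 4 mm out.
- bit_case: Grey case with a clear window in its smooth, keyless lid and drill bits inside, 124 (x) x 56 (y) x 40 mm, about 0.28 kg, upright on the bench; origin at the centre of its underside. Flat long sides to grip. Same notches underneath as the blue case (34 mm wide at -x, 18 mm at +x). It goes on top of the blue case, x axes alike.
- bit_case_clasp (a point): Orange clasp in the middle of the grey case's -x end face, the end with the wide notch; 25.5 mm above its underside. The clasp stands 4 mm out.
- padlock: Brass padlock, 69 x 42 x 21 mm, lying about 27 mm off the blue case's long side (its +y side); a bystander. Origin at the centre of its underside.
- spray_can: Red and yellow spray can, 67 mm across, 225 mm tall, standing; a bystander. Origin at the centre of its underside.
- soda_can: Drink can, 66 mm across, 115 mm tall, standing; a bystander. Origin at the centre of its underside.
- pencil: Red flat carpenter's pencil, 166 x 15 x 7 mm, lying about 27 mm off the grey case's long side (its +y side), parallel to it; a bystander. Origin at the centre of its underside; its y axis is its long direction.
Things that resemble listed ones, but are neither listed nor needed, are in the scene too. Of the things that look like the bit_case, the larger one is meant.

How it is judged:
By the outcome, as a careful person would: the job done as asked, in the order asked, and still so for the second after the job is handed in, with the robot touching nothing.
It also fails if it takes over 72 s, if anything falls off the work surface, if the arm or the gripper's body presses on something with over 40 N, if the wrist force passes 120 N, or if a joint passes its speed limit or range.

## Robot

A 7-joint arm with a two-finger parallel gripper is mounted at the origin on a cart in front of the work surface, level with it; the furniture and walls round the work are solid. World frame = base frame: x ahead of the robot, y to its left, z up, the work surface at z = 0. Lengths are in m, angles in rad, forces in N, time in s.
With the tool pointing down it reaches from about 0.4 to 0.85 m from the base axis. Payload 10.4 kg.
Tool frame: the origin (TCP) lies midway between the tips of the shut fingers; the grasp point (between the pads) lies 19 mm behind it (hold_point_z is the distance from the TCP to the grasp point, in m); z points along the fingers, y is the line along which they close (so a half turn about z gives the same grasp; the last joint's range is limited). The gripper opens to 87 mm and grips with 3 to 60 N. Pads are 19 mm wide; open, the fingers measure 117 mm over their backs; the gripper's body (75 mm by 190 mm) begins 51 mm behind the grasp point.
Start: joints at [1.21, 0.332, -0.065, 1.46, 0.022, 1.35, -0.088], TCP at [0.207, -0.59, 0.223] pointing down, gripper open.
Joint ranges: [-2.6, 2.6], [-0.5, 2.12], [-1.47, 1.34], [0.16, 2.42], [-1.27, 4.41], [0.06, 2.06], [-2.6, 2.6]. Speed limits (rad/s): [2.22, 2.22, 2.79, 2.79, 3.14, 3.14, 3.14].

## Interface

Orientations are given as a unit quaternion [w, x, y, z].
In Python, from rig import observe, capture, sign_off, hold_point_z gives the robot as it stands. The module is installed in compiled form; this text tells all that it offers.
- The arm moves only by the shell command python3 -m handwheel 'ROWS' [OPENING] [FORCE]. ROWS is JSON, one flat list of numbers, 4 for each row, row after row: the shift along the tool's x, y, z normalised to -1 to 1, where 1 is 30 mm, then the turn about the tool's z normalised to -1 to 1, where 1 is 4 degrees. A call has 1 to 10 rows; each row shifts and turns the commanded pose from where the row before left it, along the tool's axes as they then stand; what a row does not reach is not made up. A row lasts 1/12 s, in which the tool goes at most 41.7 mm and 7.16 degrees, less where a joint would pass 70% of its speed; a pose out of reach is approached as far as the arm can. A call with a number of a shift or a turn outside -1 to 1 is refused whole. A call with a gripper value outside its range is refused whole. OPENING is the closure, from -1 (fully open) to 1 (shut), so that 0 is half open, set as the call begins (- or left out, the last holds). The fingers move at their own pace and stop on an object; FORCE is the grip in N (left out, the last holds). Time passes only in rows, so rows that do not move let the fingers close. It gives the time, the measured TCP pose, the force, the opening and the grip force at its end, in the units of the state.
- observe(): the state, without advancing time (a new reading comes with each control period).
- capture(name): name is "side" or "top"; returns a dict with "frame" (420x560x3 uint8, blue, green, red), "range_z" (420x560 float32, m along the optical axis (not along the pixel's ray), 0 where there is no reading), "fx", "fy", "cx", "cy" (pixels), "rvec" (rotation vector, rad) and "tvec" (3), from world to camera coordinates, as OpenCV has them. Camera axes: x right, y down, z forward; pixel columns grow to the right and rows downward; lengths in m; the calibration is good to about 2 mm. A picture is of the moment at which its call begins.
- sign_off(): hands the job in; it is judged then, once.
The state is a dict: "t": time; "joints": joint angles; "joint_vel": joint speeds; "tau": joint torques, N m; "ee_pos": TCP position; "tcp_rot": TCP orientation; "wrist_force": force on the tool from outside, world axes, zero at the start; "torque": the same for the moment, N m; "width": finger opening in m; "grip_force": force on a finger pad.
Only numpy, scipy, OpenCV 4.12 (cv2) and the standard library are available. Lean on these libraries where they do the work, as an engineer would, in place of code of your own. Each camera call takes 0.05 s, during which the arm holds its last target. There are 200 camera calls.

## Working session

There is one attempt and no reset: what is moved stays moved. The work goes in short steps, Python scripts to look and compute and a shell command to move; the robot and the scene stay as the last step left them, time stands still between calls to the robot, and variables do not carry over. Pictures are saved under pics/ and viewed, at most 10 in all, crops included, and the job is handed in when it is done.

```bash
mkdir -p pics; python3 - <<'E'
from rig import *
import cv2,numpy as np
for n in("side","top"):
    c=capture(n); cv2.imwrite(f"pics/{n}0.png",c["frame"]); np.savez(f"{n}0.npz",**c)
    R=cv2.Rodrigues(np.array(c["rvec"]))[0]; print(n,c["fx"],c["cx"],c["cy"],-R.T@np.array(c["tvec"]).ravel(),R.round(2).tolist())
s=observe();print(s,hold_point_z)
E
```

```text
side 429.30845132398105 283.4454079165192 212.32134594716513 [0.4185582  1.02463493 0.79766979] [[-1.0, -0.08, -0.0], [-0.04, 0.55, -0.83], [0.07, -0.83, -0.55]]
top 391.8246833060879 282.7993928429595 207.09410234301413 [ 0.35683926 -0.02153612  1.33084348] [[-0.01, -1.0, -0.01], [-1.0, 0.01, -0.1], [0.1, 0.01, -1.0]]
{'t': 0.1, 'joints': array([ 1.21044002,  0.33280914, -0.06470782,  1.46082894,  0.02159714,
        1.34990443, -0.08853744]), 'joint_vel': array([-0.00044692, -0.00210533,  0.00100249, -0.00238631, -0.00117722,
       -0.00011996,  0.00059113]), 'tau': array([ 2.76254257e-03, -6.24541712e+01,  2.49869964e-02, -3.90717638e+01,
       -6.15961477e-02,  3.66423384e-02, -9.22975147e-06]), 'ee_pos': array([ 0.20699797, -0.58936955,  0.22184678]), 'tcp_rot': array([-6.13601672e-04,  9.85774763e-01,  1.68070589e-01, -1.30267424e-04]), 'wrist_force': array([ 0.17772396, -0.83720437, -0.28979527]), 'torque': array([-0.00132217, -0.01785201, -0.05190889]), 'grip_force': 0.0, 'width': 0.0868396942092267} 0.0187
```

View pics/top0.png

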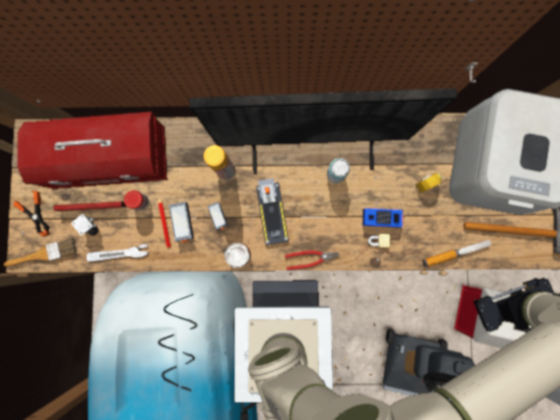

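View pics/side0.png

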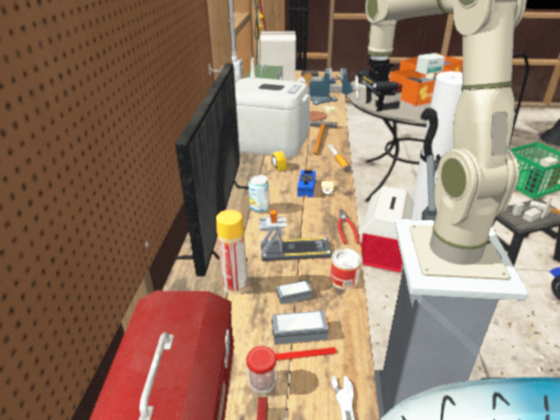

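The top view shows the dock at (272,215) with the lock at its far end (268,190). The blue case is at (383,218) with the padlock at (379,240). The larger grey case is at (181,222) with the pencil at (165,223), and the smaller decoy is at (217,215). The soda can is at (339,168) and the spray can at (215,157). The side view agrees.

```bash
cat > h.py <<'E'
import cv2,numpy as np
from scipy.spatial.transform import Rotation as Ro
def cam(c):
    R=cv2.Rodrigues(np.array(c["rvec"],float))[0];return R,np.array(c["tvec"],float).ravel()
def cloud(c):
    R,t=cam(c);z=np.array(c["range_z"]);v,u=np.mgrid[:z.shape[0],:z.shape[1]]
    P=np.stack([(u-c["cx"])/c["fx"]*z,(v-c["cy"])/c["fy"]*z,z],-1)
    W=(P-t)@R; W[z==0]=np.nan; return W
def ray(c,u,v,h):
    R,t=cam(c);o=-R.T@t;d=R.T@np.array([(u-c["cx"])/c["fx"],(v-c["cy"])/c["fy"],1.]);return o+d*(h-o[2])/d[2]
def rect(pts):
    (cx,cy),(a,b),th=cv2.minAreaRect((pts*1000).astype(np.float32))
    if a<b:a,b,th=b,a,th+90
    return round(cx,1),round(cy,1),round(a,1),round(b,1),round((th+90)%180-90,1)
E
python3 - <<'E'
from h import *
c=dict(np.load("top0.npz"));W=cloud(c);im=c["frame"]
def blob(name,u0,u1,v0,v1,z0,z1):
    m=np.zeros(W.shape[:2],np.uint8);m[v0:v1,u0:u1]=1
    m&=((W[...,2]>z0)&(W[...,2]<z1)).astype(np.uint8)
    n,l,s,_=cv2.connectedComponentsWithStats(m)
    for i in range(1,n):
        if s[i,4]>25: 
            q=W[l==i];print(name,s[i],rect(q[:,:2]),"z",np.percentile(q[:,2],[5,50,95]).round(4))
blob("blue",355,412,200,232,.025,.07)
blob("grey",165,198,195,250,.025,.06)
blob("dock",250,295,170,250,.01,.02)
blob("dockkey",250,295,170,250,.0205,.03)
blob("brk",250,295,170,250,.09,.12)
blob("grip",250,295,170,250,.13,.16)
blob("padlock",360,400,232,255,.01,.03)
blob("pencil",155,178,195,255,.004,.012)
blob("soda",320,360,150,190,.1,.13)
blob("spray",200,235,140,185,.2,.24)
q=W[95:150,190:460].reshape(-1,3);print("monitor",np.nanmin(q,0),np.nanmax(q,0))
def crop(u0,v0,w=60,h=90):return cv2.resize(im[v0:v0+h,u0:u0+w],None,fx=4.4,fy=4.4,interpolation=cv2.INTER_CUBIC)
cv2.imwrite("pics/crops.png",np.hstack([crop(243,170),crop(353,180),crop(150,180)]))
E
```

```text
blue [363 209  40  19 673] (446.0, -333.5, 128.1, 56.9, 86.9) z [0.0381 0.0442 0.0517]
grey [169 202  23  40 676] (438.2, 337.9, 130.7, 58.7, 10.0) z [0.0334 0.0389 0.0435]
dock [256 183  33  63 973] (464.7, 33.5, 202.5, 79.9, 9.2) z [0.0116 0.0157 0.0193]
dockkey [271 231   9   7  38] (397.0, 22.6, 29.4, 17.7, -79.0) z [0.0213 0.0234 0.0283]
brk [258 178  18  26 320] (529.3, 43.8, 73.9, 49.7, 9.7) z [0.1009 0.1083 0.1127]
grip [264 187   6   7  29] (527.1, 43.3, 18.8, 12.6, 10.9) z [0.1341 0.1431 0.147 ]
padlock [368 235  21  13 175] (369.7, -321.5, 66.6, 39.9, 89.6) z [0.0112 0.0197 0.0248]
pencil [157 200  14  48 181] (435.2, 401.8, 164.1, 19.8, 11.5) z [0.0043 0.0071 0.0108]
soda [329 159  21  20 316] (598.0, -185.4, 62.9, 61.7, 48.3) z [0.1027 0.1107 0.1163]
spray [203 146  23  23 398] (615.7, 191.4, 62.5, 60.1, 46.9) z [0.2079 0.2236 0.2271]
monitor [ 0.63541701 -0.73193336 -0.27324915] [0.90207476 0.38743919 0.42473069]
```

View pics/crops.png

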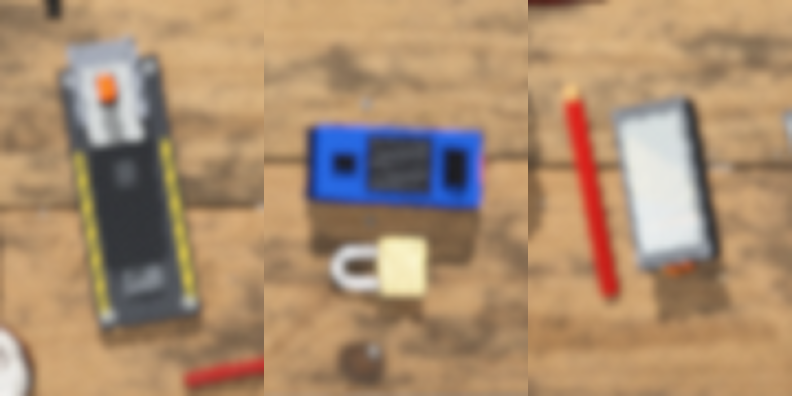

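The crops show the dock with its wide key at the robot end. The blue case has its wide key and clasp at the right (-y) end. The grey case has its clasp toward the robot, with the pencil on its left. Next I'll move the tool above the lock grip.

```bash
cat >> h.py <<'E'
def state():
    from rig import observe
    s=observe();w,x,y,z=s["tcp_rot"];R=Ro.from_quat([x,y,z,w]).as_matrix()
    print("t",round(s["t"],2),"pos",(s["ee_pos"]*1000).round(1),"yaw",round(float(np.degrees(np.arctan2(R[1,0],R[0,0]))),2),"tilt",(R[:2,2]).round(3),"F",s["wrist_force"].round(1),"w",round(s["width"]*1000,1),"g",round(s["grip_force"],1),"q",s["joints"].round(2))
    return s,R
def go(x,y,z,yaw=None):
    s,R=state();d=R.T@(np.array([x,y,z])-s["ee_pos"]*1000)
    y0=np.degrees(np.arctan2(R[1,0],R[0,0])); yw=y0 if yaw is None else yaw
    a=np.radians(yw);T=np.array([[np.cos(a),np.sin(a),0],[np.sin(a),-np.cos(a),0],[0,0,-1]])
    print("turn units",round(float((y0-yw)/4),2),"then shift units",(T.T@(np.array([x,y,z])-s["ee_pos"]*1000)/30).round(2))
E
H="python3 -m handwheel"
$H '[0,0,0,0.85,0,0,0,0.85,0,0,0,0.84]' -1 20
$H '[0.7,-0.96,0,0,0.7,-0.96,0,0,0.7,-0.96,0,0,0.7,-0.96,0,0,0.7,-0.96,0,0,0.7,-0.96,0,0,0.7,-0.96,0,0,0.7,-0.96,0,0,0.7,-0.96,0,0,0.7,-0.96,0,0]'
$H '[0.7,-0.96,0,0,0.7,-0.96,0,0,0.7,-0.96,0,0,0.7,-0.96,0,0,0.7,-0.96,0,0,0.7,-0.96,0,0,0.7,-0.96,0,0,0.7,-0.96,0,0,0.7,-0.96,0,0,0,0,0,0]'
python3 -c "
from h import *
go(527,43.3,180,9.2)"
```

```text
t: 0.35
ee_pos: [0.207, -0.5895, 0.2221]
tcp_rot: [-0.0, 0.997, 0.079, -0.0]
wrist_force: [-0.0, 0.2, 0.5]
width: 0.0872
grip_force: 0.0
t: 1.18
ee_pos: [0.3687, -0.2701, 0.2224]
tcp_rot: [0.0, 0.997, 0.08, -0.0]
wrist_force: [0.6, -0.7, -0.4]
width: 0.087
grip_force: 0.0
t: 2.02
ee_pos: [0.5149, 0.0215, 0.2225]
tcp_rot: [-0.002, 0.996, 0.084, 0.001]
wrist_force: [-1.0, 1.2, 0.6]
width: 0.087
grip_force: 0.0
t 2.02 pos [514.9  21.5 222.5] yaw 9.66 tilt [0.001 0.003] F [-1.   1.2  0.6] w 87.0 g 0.0 q [ 0.49  0.14 -0.66  1.72  0.09  1.31 -1.6 ]
turn units 0.11 then shift units [ 0.51 -0.65  1.42]
```

```bash
H="python3 -m handwheel"
$H '[0.5,-0.65,0,0.1,0,0,0.9,0,0,0,0.9,0,0,0,0.9,0,0,0,0.9,0,0,0,0,0]'
$H '[0,0,0,0,0,0,0,0,0,0,0,0,0,0,0,0,0,0,0,0,0,0,0,0,0,0,0,0]' 1 20
python3 -c "
from h import *
go(527,43.3,114.5,9.2)"
```

```text
t: 2.52
ee_pos: [0.522, 0.0353, 0.1096]
tcp_rot: [-0.0, 0.997, 0.077, -0.004]
wrist_force: [-1.7, -0.3, -0.1]
width: 0.0872
grip_force: 0.0
t: 3.1
ee_pos: [0.5255, 0.0358, 0.1149]
tcp_rot: [0.0, 0.997, 0.077, 0.0]
wrist_force: [-0.4, -0.8, -0.8]
width: 0.0482
grip_force: 0.0
t 3.1 pos [525.5  35.8 114.9] yaw 8.79 tilt [ 0.001 -0.   ] F [-0.4 -0.8 -0.8] w 48.2 g 0.0 q [ 0.43  0.27 -0.66  1.82  0.19  1.11 -1.72]
turn units -0.1 then shift units [ 0.09 -0.24  0.01]
```

```bash
H="python3 -m handwheel"
$H '[0.05,-0.25,0,-0.1,0,0,0,0,0,0,0,0,0,0,0,0,0,0,0,0,0,0,0,0,0,0,0,0,0,0,0,0,0,0,0,0]' 1 20
python3 -c "
from h import *
go(527,43.3,114.5,9.2)"
```

```text
t: 3.85
ee_pos: [0.5256, 0.0435, 0.1145]
tcp_rot: [0.0, 0.997, 0.08, -0.0]
wrist_force: [-0.3, -0.1, -1.3]
width: 0.0128
grip_force: 20.0
t 3.85 pos [525.6  43.5 114.5] yaw 9.19 tilt [-0. -0.] F [-0.3 -0.1 -1.3] w 12.8 g 20.0 q [ 0.42  0.28 -0.66  1.82  0.19  1.11 -1.73]
turn units -0.0 then shift units [ 0.04  0.01 -0.  ]
```

```bash
H="python3 -m handwheel"
$H '[0.15,0,0,0,0.15,0,0,0,0.15,0,0,0,0.1,0,0,0,0,0,0,0,0,0,0,0]'
python3 -c "
from h import *
go(543,46,114.5,9.2)"
```

```text
t: 4.35
ee_pos: [0.5418, 0.0461, 0.1145]
tcp_rot: [0.0, 0.997, 0.08, -0.001]
wrist_force: [-4.6, -0.5, 2.3]
width: 0.0129
grip_force: 20.0
t 4.35 pos [541.8  46.1 114.5] yaw 9.2 tilt [-0.001 -0.   ] F [-4.6 -0.5  2.3] w 12.9 g 20.0 q [ 0.4   0.31 -0.66  1.78  0.21  1.12 -1.74]
turn units -0.0 then shift units [ 0.04  0.01 -0.  ]
```

```bash
H="python3 -m handwheel"
$H '[0.15,0,0,0,0,0,0,0,0,0,0,0]'
python3 -c "
from h import *
state()"
```

```text
t: 4.6
ee_pos: [0.5436, 0.0464, 0.1138]
tcp_rot: [0.001, 0.997, 0.08, -0.003]
wrist_force: [-17.2, -2.1, 10.2]
width: 0.0127
grip_force: 20.0
t 4.6 pos [543.6  46.4 113.8] yaw 9.2 tilt [-0.007 -0.002] F [-17.2  -2.1  10.2] w 12.7 g 20.0 q [ 0.39  0.32 -0.65  1.77  0.22  1.13 -1.74]
```

```bash
H="python3 -m handwheel"
$H '[0,0,0,0,0,0,0,0,0,0,0,0]' 0.3
$H '[0,0,-0.9,0,0,0,-0.9,0,0,0,-0.9,0,0,0,-0.9,0,0,0,0,0]' -0.65
$H '[-0.4,0.92,0,0,-0.4,0.92,0,0,-0.4,0.92,0,0,-0.4,0.92,0,0,-0.4,0.92,0,0,-0.4,0.92,0,0,-0.4,0.92,0,0,-0.4,0.92,0,0,-0.4,0.92,0,0,-0.4,0.92,0,0]'
$H '[-0.4,0.92,0,-0.97,-0.4,0.92,0,-0.97,-0.4,0.92,0,-0.97,0,0,0,-0.97,0,0,0,-0.97,0,0,0,-0.97,0,0,0,-0.97,0,0,0,-0.97,0,0,0,-0.97,0,0,0,-0.97]'
$H '[0,0,0,-0.97,0,0,0,-0.97,0,0,0,-0.97,0,0,0,-0.97,0,0,0,-0.97,0,0,0,-0.97,0,0,0,-0.97,0,0,0,-0.97,0,0,0,-0.97,0,0,0,-0.97]'
python3 - <<'E'
from h import *
from rig import capture
go(446,-331.5,100,86.9)
for n in("side","top"):
    c=capture(n);np.savez(f"{n}1.npz",**c)
    W=cloud(c)
    hsv=cv2.cvtColor(c["frame"],cv2.COLOR_BGR2HSV)
    g=W[(W[...,2]>.135)&(W[...,2]<.15)&(abs(W[...,0]-.54)<.04)&(abs(W[...,1]-.045)<.03)]
    print(n,"grip",len(g),rect(g[:,:2]) if len(g)>5 else "")
    m=(hsv[...,0]>100)&(hsv[...,0]<130)&(hsv[...,1]>150)&(W[...,2]>.035)&(abs(W[...,0]-.446)<.08)&(abs(W[...,1]+.33)<.1)
    q=W[m];print(n,"blue",m.sum(),rect(q[:,:2]) if len(q)>5 else "")
cv2.imwrite("pics/a1.png",np.hstack([np.load("top1.npz")["frame"][150:270,340:430].repeat(4,0).repeat(4,1),np.load("side1.npz")["frame"][140:260,250:350].repeat(4,0).repeat(4,1)]))
E
```

```text
t: 4.85
ee_pos: [0.547, 0.0469, 0.1147]
tcp_rot: [-0.0, 0.997, 0.08, 0.001]
wrist_force: [0.0, 0.0, -0.2]
width: 0.025
grip_force: 0.0
t: 5.27
ee_pos: [0.5491, 0.0475, 0.2281]
tcp_rot: [0.0, 0.997, 0.08, 0.004]
wrist_force: [0.9, -0.0, -0.1]
width: 0.0558
grip_force: 0.0
t: 6.1
ee_pos: [0.4717, -0.2464, 0.2225]
tcp_rot: [0.0, 0.997, 0.08, 0.0]
wrist_force: [1.0, 0.1, 0.2]
width: 0.0721
grip_force: 0.0
t: 6.93
ee_pos: [0.4559, -0.3337, 0.2223]
tcp_rot: [0.0, 0.913, 0.408, 0.0]
wrist_force: [0.5, 0.4, 0.5]
width: 0.0722
grip_force: 0.0
t: 7.77
ee_pos: [0.4559, -0.3337, 0.2223]
tcp_rot: [0.0, 0.726, 0.688, 0.0]
wrist_force: [-0.1, 0.7, -0.2]
width: 0.0717
grip_force: 0.0
t 7.77 pos [ 455.9 -333.7  222.3] yaw 86.98 tilt [ 0.001 -0.   ] F [-0.1  0.7 -0.2] w 71.7 g 0.0 q [ 1.01  0.24 -0.54  1.6   0.13  1.33  0.4 ]
turn units 0.02 then shift units [ 0.06 -0.33  4.08]
side grip 34 (544.3, 50.1, 17.2, 16.2, -0.3)
side blue 174 (445.6, -322.9, 116.9, 53.2, 86.4)
top grip 27 (542.4, 44.9, 18.2, 12.4, 0.9)
top blue 326 (438.0, -327.8, 115.7, 69.7, 86.2)
```

View pics/a1.png

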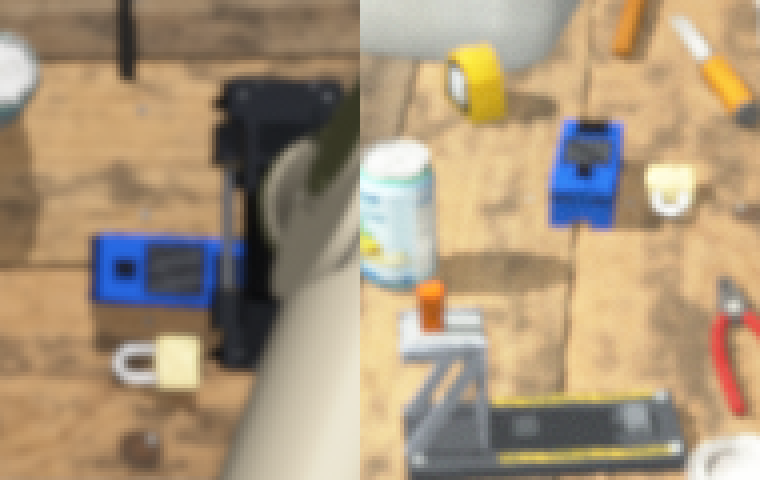

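The left crop shows the gripper offset from the case in the view and occluding its clasp end. The right crop shows the lock drawn back (orange grip at 430,305) and the blue case and padlock undisturbed. Now I'll descend.

```bash
H="python3 -m handwheel"
$H '[0.06,-0.26,0,0.02,0,0,0.9,0,0,0,0.9,0,0,0,0.9,0,0,0,0.9,0,0,0,0,0,0,0,0,0]' -0.58
python3 -c "
from h import *
go(448,-331.5,12,86.9)"
```

```text
t: 8.45
ee_pos: [0.4471, -0.3308, 0.1141]
tcp_rot: [-0.001, 0.728, 0.686, -0.0]
wrist_force: [0.5, 0.7, 1.6]
width: 0.0685
grip_force: 0.0
t 8.45 pos [ 447.1 -330.8  114.1] yaw 86.62 tilt [-0.002  0.001] F [0.5 0.7 1.6] w 68.5 g 0.0 q [ 1.    0.32 -0.52  1.75  0.17  1.12  0.36]
turn units -0.07 then shift units [-0.02  0.03  3.4 ]
```

```bash
H="python3 -m handwheel"
$H '[0,0.03,0.7,0,0,0,0.7,0,0,0,0.7,0,0,0,0.7,0,0,0,0.6,0,0,0,0,0,0,0,0,0]'
$H '[0,0,0,0,0,0,0,0,0,0,0,0,0,0,0,0,0,0,0,0,0,0,0,0]' 1 35
python3 -c "
from h import *
state()"
```

```text
t: 9.03
ee_pos: [0.4495, -0.3317, 0.014]
tcp_rot: [0.001, 0.727, 0.686, 0.0]
wrist_force: [0.7, -0.3, 1.1]
width: 0.0687
grip_force: 0.0
t: 9.53
ee_pos: [0.4495, -0.3319, 0.0141]
tcp_rot: [0.001, 0.727, 0.686, -0.0]
wrist_force: [-2.5, 1.0, 8.2]
width: 0.0557
grip_force: 35.0
t 9.53 pos [ 449.5 -331.9   14.1] yaw 86.7 tilt [ 0.001 -0.002] F [-2.5  1.   8.2] w 55.7 g 35.0 q [ 0.97  0.45 -0.49  1.83  0.26  0.93  0.3 ]
```

```bash
H="python3 -m handwheel"
$H '[0,0,-0.3,0,0,0,-0.6,0,0,0,-0.8,0,0,0,-0.8,0,0,0,-0.8,0,0,0,-0.6,0,0,0,0,0.97,0,0,0,0.97,0,0,0,0.97,0,0,0,0.97]'
$H '[0,0,0,0.97,0,0,0,0.97,0,0,0,0.97,0,0,0,0.97,0,0,0,0.97,0,0,0,0.97,0,0,0,0.97,0,0,0,0.97,0,0,0,0.97,0,0,0,0.97]'
$H '[0,0,0,0.97,0,0,0,0.97,0,0,0,0.97,0,0,0,0.97,0,0,0,0.97,0,0,0,0.97,0.11,-0.5,0,0,0.11,-0.8,0,0,0.11,-0.85,0,0,0.11,-0.85,0,0]'
$H '[0.11,-0.85,0,0,0.11,-0.85,0,0,0.11,-0.85,0,0,0.11,-0.85,0,0,0.11,-0.85,0,0,0.11,-0.85,0,0,0.11,-0.85,0,0,0.11,-0.85,0,0,0.11,-0.85,0,0,0,-0.6,0,0]'
$H '[0,-0.4,0,0,0,-0.25,0,0,0,0,0,0,0,0,0,0]'
python3 - <<'E'
from h import *
from rig import capture
go(437.1,28.9,70,9.2)
for n in("side","top"):
    c=capture(n);np.savez(f"{n}2.npz",**c)
f=lambda n,a,b,x,y:cv2.resize(np.load(n+"2.npz")["frame"][a:b,x:y],(400,480),interpolation=cv2.INTER_CUBIC)
cv2.imwrite("pics/a2.png",np.hstack([f("top",150,270,222,322),f("side",160,280,240,340)]))
E
```

```text
t: 10.37
ee_pos: [0.4488, -0.3311, 0.1303]
tcp_rot: [0.0, 0.814, 0.581, 0.0]
wrist_force: [-0.9, 0.3, -2.2]
width: 0.0559
grip_force: 35.0
t: 11.2
ee_pos: [0.4488, -0.331, 0.1301]
tcp_rot: [-0.0, 0.961, 0.277, 0.0]
wrist_force: [-0.3, -0.4, -2.6]
width: 0.0558
grip_force: 35.0
t: 12.03
ee_pos: [0.4474, -0.2386, 0.1299]
tcp_rot: [-0.0, 0.997, 0.08, 0.0]
wrist_force: [-0.5, 0.8, -2.0]
width: 0.0558
grip_force: 35.0
t: 12.87
ee_pos: [0.4374, 0.0118, 0.1301]
tcp_rot: [0.0, 0.997, 0.081, 0.0]
wrist_force: [-0.2, 0.2, -2.9]
width: 0.0555
grip_force: 35.0
t: 13.2
ee_pos: [0.4346, 0.0278, 0.1297]
tcp_rot: [0.0, 0.997, 0.08, 0.0]
wrist_force: [-0.2, 0.3, -2.0]
width: 0.0561
grip_force: 35.0
t 13.2 pos [434.6  27.8 129.7] yaw 9.16 tilt [ 0.    -0.001] F [-0.2  0.3 -2. ] w 56.1 g 35.0 q [ 0.49  0.03 -0.66  2.02  0.02  1.09 -1.59]
turn units -0.01 then shift units [ 0.09 -0.02  1.99]
```

View pics/a2.png

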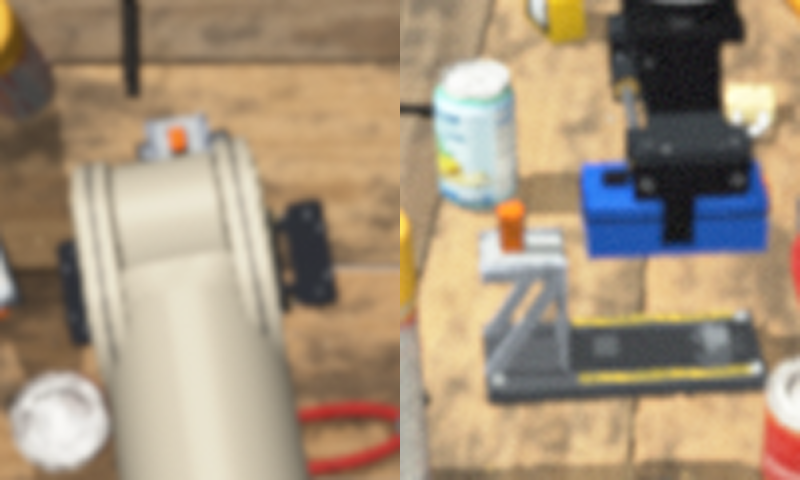

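Left crop: the arm hides the case from above. Right crop: the side view shows the blue case held level (585–765, 165–250) above the dock, with the lock back. I'll measure the case and dock in the side view.

```bash
cat >> h.py <<'E'
O=np.array([437.1,28.9]);TH=9.2
def dockf(W):
    a=np.radians(TH);X=W*1000;d=X[...,:2]-O
    return np.stack([d[...,0]*np.cos(a)+d[...,1]*np.sin(a),-d[...,0]*np.sin(a)+d[...,1]*np.cos(a),X[...,2]],-1)
E
python3 - <<'E'
from h import *
for n in("side2","side0","side1"):
    c=dict(np.load(n+".npz"));W=dockf(cloud(c));x,y,z=W[...,0],W[...,1],W[...,2]
    hsv=cv2.cvtColor(c["frame"],cv2.COLOR_BGR2HSV)
    b=(hsv[...,0]>100)&(hsv[...,0]<130)&(hsv[...,1]>150)&(abs(x)<100)&(abs(y)<60)&(z>60)
    if b.sum()>50:
        print("blue x",np.percentile(x[b],[0,1,3,97,99,100]).round(1),"y",np.percentile(y[b],[1,50,99]).round(1),"z",np.percentile(z[b],[1,99]).round(1))
        r=(hsv[...,2]>0)&(y>18)&(y<40)&(z>110)&(z<165)&(abs(x)<90)
        f=b&(y>20)&(z<150); print("facefit slope,y0",np.polyfit(x[f],y[f],1))
        print("rows ends:",[(int(v),round(float(x[v][f[v]].min()),1),round(float(x[v][f[v]].max()),1)) for v in range(420) if f[v].sum()>25][::2])
    p=(abs(z-16)<3)&(abs(y)<60)&(x>-100)&(x<150)
    print(n,"plate x",np.percentile(x[p],[0,1,99,100]).round(1),"y",np.percentile(y[p],[0,1,99,100]).round(1), rect(W[p][:,:2]/1000))
    k=(z>20.5)&(z<27)&(abs(y)<25)&(abs(x+41)<20);print("widekey",k.sum(),rect(W[k][:,:2]/1000))
    k=(z>20.5)&(z<27)&(abs(y)<25)&(abs(x-41)<20);print("narrowkey",k.sum(),rect(W[k][:,:2]/1000))
for n in("top0",):
    c=dict(np.load(n+".npz"));W=dockf(cloud(c));x,y,z=W[...,0],W[...,1],W[...,2]
    for s in(-41,41):
        k=(z>20)&(z<27)&(abs(y)<25)&(abs(x-s)<20);print(n,s,k.sum(),rect(W[k][:,:2]/1000) if k.sum()>5 else "")
    p=(abs(z-16)<4)&(abs(y)<60)&(x>-100)&(x<60);print(rect(W[p][:,:2]/1000))
E
```

```text
blue x [-63.6 -61.7 -60.5  55.6  56.6  57.7] y [-13.4  27.6  38.8] z [121.4 167.8]
facefit slope,y0 [-2.90572546e-03  2.85570180e+01]
rows ends: [(215, -61.9, 56.0), (217, -61.9, 56.0), (219, -63.0, 53.2), (221, -63.6, 53.3)]
side2 plate x [-72.8 -70.2 129.2 131.1] y [-40.4 -36.4  43.4  44.7] (29.3, 2.1, 204.3, 84.1, 0.5)
widekey 41 (-41.0, 6.5, 32.2, 26.0, 70.6)
narrowkey 26 (38.0, 2.2, 26.4, 15.9, -1.6)
side0 plate x [-72.1 -70.4 129.1 131.1] y [-40.5 -37.3  43.   44.4] (29.3, 2.3, 202.8, 84.7, -0.5)
widekey 42 (-43.7, 3.6, 34.5, 24.3, -86.6)
narrowkey 22 (42.1, 7.4, 22.4, 17.0, -84.1)
side1 plate x [-72.5 -70.3 129.2 131.5] y [-41.4 -37.2  43.7  46.3] (29.5, 2.5, 204.0, 87.7, 0.1)
widekey 45 (-38.6, 3.3, 38.3, 19.7, 87.8)
narrowkey 30 (44.8, 2.9, 36.2, 27.1, 25.1)
top0 -41 39 (-43.8, 0.1, 46.4, 35.2, 19.6)
top0 41 26 (39.1, 0.1, 40.6, 27.1, -83.1)
(-6.6, -0.0, 132.8, 79.7, 0.3)
```

```bash
H="python3 -m handwheel"
$H '[0.13,-0.03,0,0,0,0,0.6,0,0,0,0.8,0,0,0,0.8,0,0,0,0.4,0,0,0,0,0,0,0,0,0,0,0,0,0]'
python3 - <<'E'
from h import *
from rig import capture
state()
c=capture("side");np.savez("side3.npz",**c);W=dockf(cloud(c));x,y,z=W[...,0],W[...,1],W[...,2]
hsv=cv2.cvtColor(c["frame"],cv2.COLOR_BGR2HSV)
f=(hsv[...,0]>100)&(hsv[...,0]<130)&(hsv[...,1]>150)&(abs(x)<100)&(y>22)&(y<45)&(z>25)
print("fit",np.polyfit(x[f],y[f],1),"x",np.percentile(x[f],[0,1,99,100]).round(1),"z",np.percentile(z[f],[1,99]))
p=(abs(z-16)<3)&(abs(y)<60)&(x>-100)&(x<150)
print("plate x",np.percentile(x[p],[0,1,99,100]).round(1),"y",np.percentile(y[p],[1,99]))
cv2.imwrite("pics/a3.png",cv2.resize(c["frame"][170:290,240:340],(660,590),interpolation=cv2.INTER_CUBIC))
E
```

```text
t: 13.97
ee_pos: [0.4393, 0.0295, 0.0524]
tcp_rot: [-0.0, 0.997, 0.079, 0.001]
wrist_force: [0.6, 0.2, -3.2]
width: 0.0559
grip_force: 35.0
t 13.97 pos [439.3  29.5  52.4] yaw 9.09 tilt [0.001 0.   ] F [ 0.6  0.2 -3.2] w 55.9 g 35.0 q [ 0.46  0.17 -0.66  2.09  0.13  0.93 -1.68]
fit [-4.03764932e-03  2.93058541e+01] x [-58.4 -57.7  61.5  62. ] z [40.09974365 85.88552394]
plate x [-72.2 -70.5 129.9 131.6] y [-32.71948358  43.71927156]
```

View pics/a3.png

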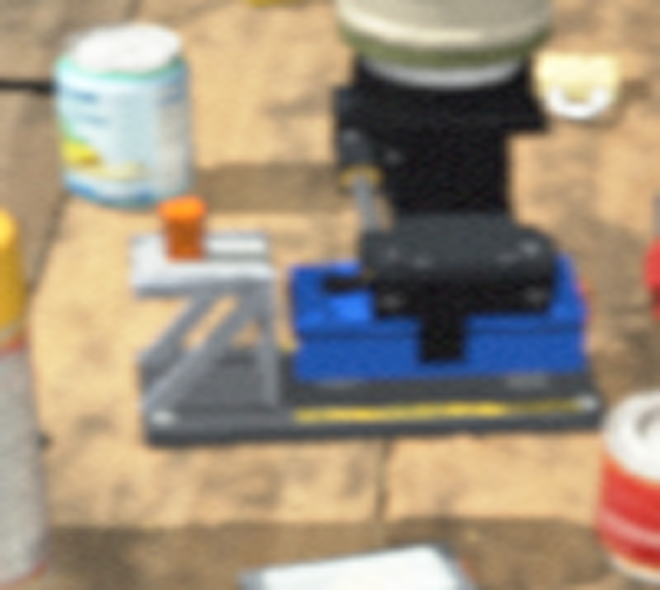

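The picture shows the case level just above the dock keys, aligned with the dock. I'll lower it gently.

```bash
H="python3 -m handwheel"
$H '[0,-0.015,0.2,0,0,0,0.15,0,0,0,0.1,0,0,0,0.1,0,0,0,0.1,0,0,0,0,0,0,0,0,0]'
python3 -c "
from h import *
state()"
```

```text
t: 14.6
ee_pos: [0.4383, 0.03, 0.0319]
tcp_rot: [-0.0, 0.997, 0.079, -0.0]
wrist_force: [0.1, 0.2, -1.5]
width: 0.056
grip_force: 35.0
t 14.6 pos [438.3  30.   31.9] yaw 9.12 tilt [-0.  0.] F [ 0.1  0.2 -1.5] w 56.0 g 35.0 q [ 0.45  0.2  -0.66  2.1   0.16  0.88 -1.71]
```

```bash
H="python3 -m handwheel"
$H '[0,0,0.06,0,0,0,0.04,0,0,0,0,0,0,0,0,0]'
python3 -c "
from h import *
state()"
```

```text
t: 14.93
ee_pos: [0.4386, 0.03, 0.0301]
tcp_rot: [0.0, 0.997, 0.079, 0.0]
wrist_force: [-6.4, -0.0, 15.2]
width: 0.0556
grip_force: 35.0
t 14.93 pos [438.6  30.   30.1] yaw 9.12 tilt [ 0.    -0.001] F [-6.4 -0.  15.2] w 55.6 g 35.0 q [ 0.45  0.21 -0.65  2.1   0.16  0.88 -1.72]
```

```bash
H="python3 -m handwheel"
$H '[0,0,0,0,0,0,0,0,0,0,0,0]' -0.6
$H '[0,0,-0.2,0,0,0,-0.6,0,0,0,-0.9,0,0,0,-0.9,0,0,0,-0.9,0,0,0,-0.9,0,0,0,-0.9,0,0,0,-0.7,0,0,0,0,-0.33,0.14,-0.5,0,0]'
$H '[0.14,-0.9,0,0,0.14,-0.9,0,0,0.14,-0.9,0,0,0.14,-0.9,0,0,0.14,-0.9,0,0,0.14,-0.9,0,0,0.14,-0.9,0,0,0.14,-0.9,0,0,0.14,-0.9,0,0,0.14,-0.9,0,0]'
$H '[0.14,-0.6,0,0,0,0,0,0,0,0,0,0,0,0,0,0]'
python3 - <<'E'
from h import *
from rig import capture
go(440.2,338.2,10,10.3)
c=capture("side");np.savez("side4.npz",**c);W=cloud(c)*1000
m=(abs(W[...,0]-440)<90)&(abs(W[...,1]-338)<50)&(W[...,2]>25)&(W[...,2]<55)
print("grey side",m.sum(),rect(W[m][:,:2]/1000))
D=dockf(W/1000);hsv=cv2.cvtColor(c["frame"],cv2.COLOR_BGR2HSV);x,y,z=[D[...,i] for i in range(3)]
f=(hsv[...,0]>100)&(hsv[...,0]<130)&(hsv[...,1]>150)&(abs(x)<100)&(abs(y)<60)&(z>15)
l=f&(abs(y)<24)&(z>45);print("blue lid z",l.sum(),np.polyfit(x[l],z[l],1),np.median(z[l]))
s=f&(y>22);print("face",np.polyfit(x[s],y[s],1),"x",np.percentile(x[s],[0,1,99,100]).round(1))
c=capture("top");np.savez("top4.npz",**c);W=cloud(c)*1000
m=(abs(W[...,0]-440)<90)&(abs(W[...,1]-338)<50)&(W[...,2]>25)&(W[...,2]<55)
print("grey top",m.sum())
a=cv2.resize(c["frame"][160:280,140:300],(400,300));b=cv2.resize(np.load("side4.npz")["frame"][180:360,230:350],(400,600))
cv2.imwrite("pics/a4.png",np.hstack([cv2.copyMakeBorder(a,0,300,0,0,0),b]))
E
```

```text
t: 15.18
ee_pos: [0.4386, 0.03, 0.0292]
tcp_rot: [0.0, 0.997, 0.079, 0.0]
wrist_force: [0.3, 0.6, 0.2]
width: 0.0668
grip_force: 0.0
t: 16.02
ee_pos: [0.4405, 0.0433, 0.2103]
tcp_rot: [0.001, 0.996, 0.09, 0.001]
wrist_force: [1.0, 0.2, -0.8]
width: 0.0695
grip_force: 0.0
t: 16.85
ee_pos: [0.4319, 0.3198, 0.2088]
tcp_rot: [0.0, 0.996, 0.091, -0.0]
wrist_force: [1.6, -0.5, -0.3]
width: 0.0695
grip_force: 0.0
t: 17.18
ee_pos: [0.4331, 0.3363, 0.2087]
tcp_rot: [0.0, 0.996, 0.091, -0.0]
wrist_force: [1.0, -0.5, 0.8]
width: 0.0697
grip_force: 0.0
t 17.18 pos [433.1 336.3 208.7] yaw 10.43 tilt [-0.001 -0.001] F [ 1.  -0.5  0.8] w 69.7 g 0.0 q [ 0.04  0.29 -0.92  1.65  0.24  1.32 -2.31]
turn units 0.03 then shift units [ 0.24 -0.02  6.62]
grey side 1255 (438.6, 340.5, 129.8, 60.8, 10.4)
blue lid z 63 [-1.02724168e-02  6.12672742e+01] 60.787229993743736
face [1.07590347e-02 2.77800361e+01] x [-58.  -56.2  61.8  61.8]
grey top 184
```

View pics/a4.png

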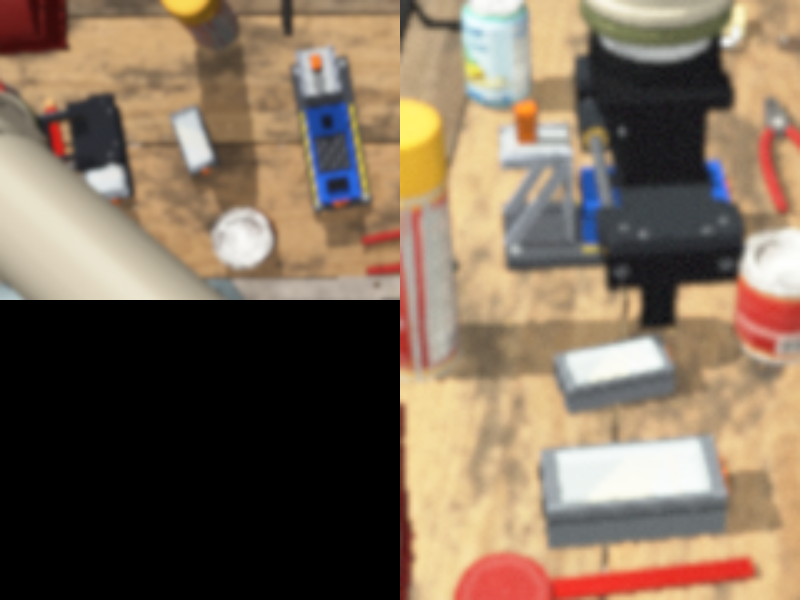

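Left crop (top): the blue case sits on the dock squarely. Right crop (side): the grey case (545–725, 440–545) is clear of the gripper, which hovers at the right of it in the view.

```bash
python3 - <<'E'
from h import *
c=dict(np.load("top0.npz"));W=cloud(c)*1000
m=np.zeros(W.shape[:2],bool);m[185:215,120:150]=1;m&=W[...,2]>20
print("jar",rect(W[m][:,:2]/1000),np.percentile(W[m][:,2],95))
c=dict(np.load("top4.npz"));D=dockf(cloud(c));hsv=cv2.cvtColor(c["frame"],cv2.COLOR_BGR2HSV)
x,y,z=[D[...,i] for i in range(3)]
f=(z>50)&(z<66)&(abs(x)<66)&(abs(y)<40);print("blue in dock",rect(D[f][:,:2]/1000),"lid z",np.median(z[f]))
k=(z>63.5)&(z<75)&(abs(y)<25)&(abs(x)<60)
for s in(-1,1):
    q=D[k&(x*s>25)];print(rect(q[:,:2]/1000),np.median(q[:,2]))
E
H="python3 -m handwheel"
$H '[0.24,-0.02,0,0.03,0,0,0.7,0,0,0,0.9,0,0,0,0.9,0,0,0,0.9,0,0,0,0.7,0,0,0,0.5,0,0,0,0.3,0,0,0,0,0,0,0,0,0]'
python3 -c "
from h import *
go(440.2,338.2,10,10.3)"
```

```text
jar (505.9, 493.2, 90.5, 57.6, -82.1) 88.36653992748971
blue in dock (-1.6, 0.8, 128.3, 56.1, -0.5) lid z 60.00507648678721
(-44.2, -4.0, 39.5, 23.7, -83.1) 67.19094020337732
(40.8, -2.4, 41.9, 30.1, -87.3) 66.21002133268063
t: 18.12
ee_pos: [0.4405, 0.3389, 0.0624]
tcp_rot: [-0.0, 0.996, 0.09, 0.0]
wrist_force: [0.2, -0.1, 0.3]
width: 0.07
grip_force: 0.0
t 18.12 pos [440.5 338.9  62.4] yaw 10.28 tilt [0. 0.] F [ 0.2 -0.1  0.3] w 70.0 g 0.0 q [-0.04  0.47 -0.85  1.79  0.39  1.07 -2.42]
turn units -0.0 then shift units [-0.01  0.02  1.75]
```

```bash
H="python3 -m handwheel"
$H '[0,0.02,0.7,0,0,0,0.7,0,0,0,0.35,0,0,0,0,0,0,0,0,0]'
$H '[0,0,0,0,0,0,0,0,0,0,0,0,0,0,0,0,0,0,0,0,0,0,0,0]' 1 35
python3 -c "
from h import *
state()"
```

```text
t: 18.53
ee_pos: [0.4404, 0.3387, 0.0103]
tcp_rot: [-0.0, 0.996, 0.09, 0.0]
wrist_force: [-0.2, 1.2, 0.1]
width: 0.0699
grip_force: 0.0
t: 19.03
ee_pos: [0.4407, 0.3388, 0.0105]
tcp_rot: [-0.0, 0.996, 0.09, 0.001]
wrist_force: [-1.3, -2.0, 7.3]
width: 0.0558
grip_force: 35.0
t 19.03 pos [440.7 338.8  10.5] yaw 10.32 tilt [0.001 0.   ] F [-1.3 -2.   7.3] w 55.8 g 35.0 q [-0.08  0.54 -0.8   1.82  0.46  0.98 -2.47]
```

```bash
H="python3 -m handwheel"
$H '[0,0,-0.3,0,0,0,-0.7,0,0,0,-0.8,0,0,0,-0.9,0,0,0,-0.9,0,0,0,-0.7,0,0,0,-0.35,0,0,0,0,0,-0.16,0.3,0,0,-0.16,0.7,0,0]'
$H '[-0.16,0.9,0,0,-0.16,0.9,0,0,-0.16,0.9,0,0,-0.16,0.9,0,0,-0.16,0.9,0,0,-0.16,0.9,0,0,-0.16,0.9,0,0,-0.16,0.9,0,0,-0.16,0.9,0,0,-0.16,0.7,0,0]'
$H '[-0.03,0.3,0,0,0,0,0,0.3,0,0,0,0,0,0,0,0,0,0,0,0]'
cat > m.py <<'E'
from h import *
from rig import capture
import sys
go(437.4,29.8,70.5,9.1)
c=capture("side");np.savez(sys.argv[1]+".npz",**c);D=dockf(cloud(c));x,y,z=[D[...,i] for i in range(3)]
hsv=cv2.cvtColor(c["frame"],cv2.COLOR_BGR2HSV)
b=(hsv[...,0]>100)&(hsv[...,0]<130)&(hsv[...,1]>150)&(abs(x)<100)&(y>20)&(y<45)&(z>18)&(z<60)
print("blue face",np.polyfit(x[b],y[b],1).round(3),"x",np.percentile(x[b],[0,1,99,100]).round(1))
zl=float(sys.argv[2])
g=(z>zl+8)&(z<zl+36)&(y>20)&(y<36)&(abs(x)<75)
print("grey face",g.sum(),np.polyfit(x[g],y[g],1).round(3),"x",np.percentile(x[g],[0,1,99,100]).round(1),"zmin",)
cv2.imwrite("pics/"+sys.argv[1]+".png",cv2.resize(c["frame"][150:270,240:340],(660,590),interpolation=cv2.INTER_CUBIC))
E
python3 m.py s5 140
```

```text
t: 19.87
ee_pos: [0.434, 0.3083, 0.1475]
tcp_rot: [-0.0, 0.996, 0.092, -0.001]
wrist_force: [-0.2, -0.3, -4.0]
width: 0.0559
grip_force: 35.0
t: 20.7
ee_pos: [0.4344, 0.0358, 0.1473]
tcp_rot: [0.0, 0.996, 0.089, -0.001]
wrist_force: [0.8, -0.7, -3.8]
width: 0.0556
grip_force: 35.0
t: 21.12
ee_pos: [0.4366, 0.0312, 0.1487]
tcp_rot: [-0.0, 0.997, 0.081, -0.0]
wrist_force: [-0.9, 0.1, -3.0]
width: 0.0556
grip_force: 35.0
t 21.12 pos [436.6  31.2 148.7] yaw 9.24 tilt [-0.  0.] F [-0.9  0.1 -3. ] w 55.6 g 35.0 q [ 0.58  0.02 -0.75  1.99  0.01  1.14 -1.58]
turn units 0.04 then shift units [0.02 0.05 2.61]
blue face [-3.0000e-03  2.9379e+01] x [-61.9 -58.9  61.6  62. ]
grey face 329 [1.2000e-02 3.1086e+01] x [-64.1 -63.3  59.3  61.3] zmin
```

View pics/s5.png

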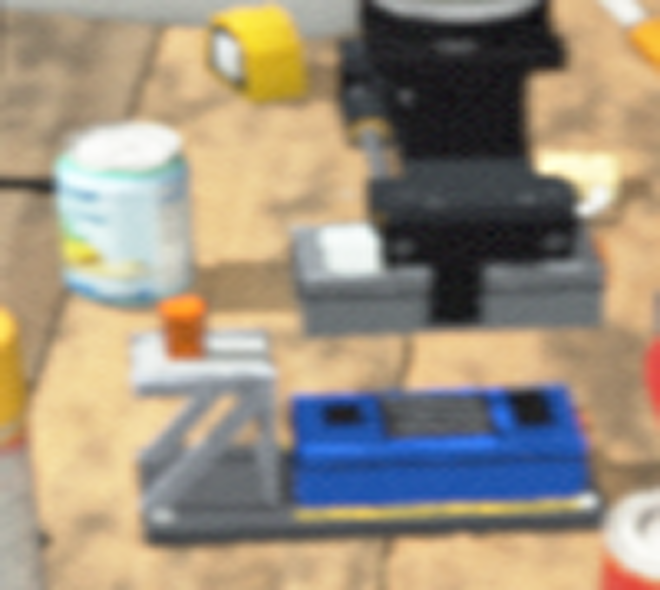

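The picture shows the grey case held level above the seated blue case. It sits slightly to the right (-x) in the view, so it needs to go about 2.5 mm toward the bracket.

```bash
H="python3 -m handwheel"
$H '[0.08,0.05,0,0.03,0,0,0.5,0,0,0,0.8,0,0,0,0.6,0,0,0,0,0,0,0,0,0,0,0,0,0]'
python3 m.py s6 82
```

```text
t: 21.75
ee_pos: [0.4402, 0.0291, 0.0931]
tcp_rot: [-0.0, 0.997, 0.079, 0.001]
wrist_force: [0.1, 0.2, -3.6]
width: 0.0561
grip_force: 35.0
t 21.75 pos [440.2  29.1  93.1] yaw 9.02 tilt [0.001 0.   ] F [ 0.1  0.2 -3.6] w 56.1 g 35.0 q [ 0.56  0.11 -0.75  2.05  0.09  1.02 -1.65]
turn units -0.02 then shift units [-0.09 -0.04  0.75]
blue face [-1.0000e-03  2.9177e+01] x [-59.4 -58.7  61.6  61.9]
grey face 331 [-5.0000e-03  2.8643e+01] x [-60.9 -58.   72.5  75. ] zmin
```

View pics/s6.png

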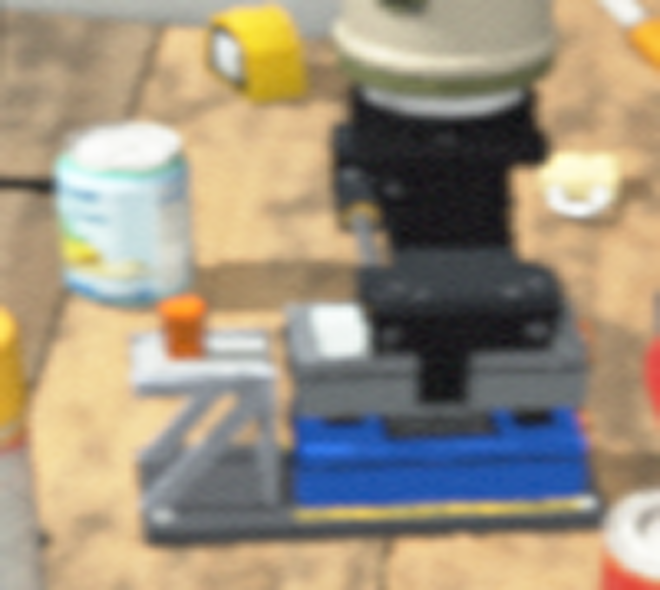

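The picture shows the grey case aligned over the blue one to within about 1 mm. I'll lower it onto the keys.

```bash
H="python3 -m handwheel"
$H '[-0.02,-0.015,0.2,0,0,0,0.15,0,0,0,0.1,0,0,0,0.1,0,0,0,0.1,0,0,0,0,0,0,0,0,0]'
$H '[0,0,0.06,0,0,0,0.05,0,0,0,0,0,0,0,0,0]'
python3 -c "
from h import *
state()"
```

```text
t: 22.38
ee_pos: [0.4386, 0.0291, 0.0724]
tcp_rot: [-0.0, 0.997, 0.078, -0.0]
wrist_force: [0.4, 0.4, -3.6]
width: 0.0557
grip_force: 35.0
t: 22.72
ee_pos: [0.4391, 0.0291, 0.0704]
tcp_rot: [0.0, 0.997, 0.078, 0.0]
wrist_force: [-7.7, -0.5, 16.5]
width: 0.0559
grip_force: 35.0
t 22.72 pos [439.1  29.1  70.4] yaw 8.99 tilt [ 0.    -0.001] F [-7.7 -0.5 16.5] w 55.9 g 35.0 q [ 0.54  0.15 -0.74  2.07  0.12  0.97 -1.68]
```

```bash
H="python3 -m handwheel"
$H '[0,0,0,0,0,0,0,0,0,0,0,0]' -0.6
$H '[0,0,-0.3,0,0,0,-0.7,0,0,0,-0.9,0,0,0,-0.9,0,0,0,-0.9,0,0,0,-0.3,0,0,0,0,0,0.5,0,0,0,0.9,0,0,0,0.9,-0.02,0,0]'
$H '[0.9,0,0,0,0.25,0,0,-0.05,0,0,0,0,0,0,0,0,0,0,0,0]' -0.1
python3 - <<'E'
from h import *
from rig import capture
go(542.7,46,114.5,9.2)
c=capture("side");np.savez("s7.npz",**c);D=dockf(cloud(c));x,y,z=[D[...,i] for i in range(3)]
l=(abs(x+10)<60)&(abs(y)<24)&(z>85)&(z<115);print("lid",l.sum(),np.percentile(z[l],[5,50,95]),np.linalg.lstsq(np.c_[x[l],y[l],np.ones(l.sum())],z[l],rcond=None)[0].round(3))
E
```

```text
t: 22.97
ee_pos: [0.4391, 0.0291, 0.0695]
tcp_rot: [0.0, 0.997, 0.078, 0.0]
wrist_force: [0.6, 0.3, 0.5]
width: 0.0661
grip_force: 0.0
t: 23.8
ee_pos: [0.5071, 0.04, 0.1883]
tcp_rot: [0.001, 0.997, 0.078, -0.0]
wrist_force: [1.1, -0.2, 0.7]
width: 0.0701
grip_force: 0.0
t: 24.22
ee_pos: [0.5397, 0.0458, 0.1887]
tcp_rot: [0.0, 0.997, 0.08, -0.001]
wrist_force: [-0.8, 0.7, -0.3]
width: 0.0497
grip_force: 0.0
t 24.22 pos [539.7  45.8 188.7] yaw 9.21 tilt [-0.001 -0.   ] F [-0.8  0.7 -0.3] w 49.7 g 0.0 q [ 0.49  0.25 -0.76  1.7   0.18  1.27 -1.72]
turn units 0.0 then shift units [0.1  0.01 2.47]
lid 394 [ 98.18776855 100.83801953 103.29982812] [ 9.00000e-03 -1.00000e-02  1.00796e+02]
```

Lid is level at 100 mm, so the stack is fully seated. Now I'll grip the lock and close it.

```bash
H="python3 -m handwheel"
$H '[0.08,0,0.5,0,0,0,0.9,0,0,0,0.7,0,0,0,0.35,0,0,0,0,0,0,0,0,0]'
$H '[0,0,0,0,0,0,0,0,0,0,0,0,0,0,0,0,0,0,0,0,0,0,0,0,0,0,0,0]' 1 20
python3 -c "
from h import *
go(515.1,41.5,114.5,9.2)"
```

```text
t: 24.77
ee_pos: [0.543, 0.0462, 0.1163]
tcp_rot: [0.0, 0.997, 0.08, 0.0]
wrist_force: [1.0, -0.6, 0.8]
width: 0.0478
grip_force: 0.0
t: 25.35
ee_pos: [0.5433, 0.0464, 0.1159]
tcp_rot: [-0.0, 0.997, 0.08, 0.0]
wrist_force: [0.6, -0.1, 1.5]
width: 0.0132
grip_force: 20.0
t 25.35 pos [543.3  46.4 115.9] yaw 9.2 tilt [0. 0.] F [ 0.6 -0.1  1.5] w 13.2 g 20.0 q [ 0.46  0.33 -0.74  1.77  0.25  1.13 -1.77]
turn units 0.0 then shift units [-0.95  0.01  0.05]
```

```bash
H="python3 -m handwheel"
$H '[-0.2,0,0,0,-0.2,0,0,0,-0.2,0,0,0,-0.2,0,0,0,-0.1,0,0,0,0,0,0,0,0,0,0,0]'
$H '[-0.08,0,0,0,0,0,0,0,0,0,0,0]'
$H '[-0.08,0,0,0,0,0,0,0,0,0,0,0]'
python3 -c "
from h import *
s,_=state();print(dockf(s['ee_pos']))"
```

```text
t: 25.93
ee_pos: [0.516, 0.0419, 0.1158]
tcp_rot: [0.0, 0.997, 0.08, -0.0]
wrist_force: [-1.4, 1.1, 3.4]
width: 0.0127
grip_force: 20.0
t: 26.18
ee_pos: [0.5156, 0.0419, 0.116]
tcp_rot: [-0.0, 0.997, 0.08, 0.002]
wrist_force: [6.4, 2.5, -2.7]
width: 0.0124
grip_force: 20.0
t: 26.43
ee_pos: [0.5151, 0.0418, 0.1162]
tcp_rot: [-0.001, 0.997, 0.08, 0.004]
wrist_force: [17.6, 3.9, -10.8]
width: 0.0134
grip_force: 20.0
t 26.43 pos [515.1  41.8 116.2] yaw 9.2 tilt [0.007 0.002] F [ 17.6   3.9 -10.8] w 13.4 g 20.0 q [ 0.5   0.26 -0.75  1.85  0.2   1.1  -1.73]
[ 79.02795605   0.2262847  116.21890107]
```

```bash
H="python3 -m handwheel"
$H '[0,0,0,0,0,0,0,0,0,0,0,0,0,0,0,0]' 0.2
$H '[0,0,-0.4,0,0,0,-0.8,0,0,0,-0.9,0,0,0,-0.9,0,0,0,-0.5,0,0,0.8,0,0,0,0.8,0,0,0,0.8,0,0,0,0.8,0,0,0,0.8,0,0]'
$H '[0,0.8,0,0,0,0.8,0,0,0,0.8,0,0,0,0.8,0,0,0,0.8,0,0,0,0.8,0,0,0,0.8,0,0,0,0.8,0,0,0,0,0,0,0,0,0,0]'
python3 - <<'E'
from h import *
from rig import capture
state()
F=[]
for n in("side","top"):
    c=capture(n);D=dockf(cloud(c));x,y,z=[D[...,i] for i in range(3)]
    hsv=cv2.cvtColor(c["frame"],cv2.COLOR_BGR2HSV)
    g=(z>125)&(z<150)&(abs(y)<20)&(x>50)&(x<130)&(hsv[...,0]<18)&(hsv[...,1]>150);print(n,"grip",g.sum(),rect(D[g][:,:2]/1000))
    l=(abs(x+10)<50)&(abs(y)<24)&(z>85)&(z<115);print("lid",np.median(z[l]))
    l=(abs(x)<75)&(abs(y)<45)&(z>85)&(z<101.5)&(x<64);print(rect(D[l][:,:2]/1000))
    F.append(c["frame"])
cv2.imwrite("pics/end.png",np.hstack([cv2.resize(F[1][140:270,140:420],(480,223)),cv2.resize(F[0][140:400,220:360],(300,557))[:223*2]]) if 0 else np.hstack([cv2.copyMakeBorder(cv2.resize(F[1][140:270,140:420],(480,223)),0,334,0,0,0),cv2.resize(F[0][140:400,220:360],(300,557))]))
E
```

```text
t: 26.77
ee_pos: [0.5115, 0.041, 0.1155]
tcp_rot: [0.0, 0.997, 0.08, -0.0]
wrist_force: [0.7, 0.0, 0.4]
width: 0.0305
grip_force: 0.0
t: 27.6
ee_pos: [0.531, -0.0784, 0.2219]
tcp_rot: [0.0, 0.997, 0.08, 0.0]
wrist_force: [0.7, 0.2, -0.1]
width: 0.0348
grip_force: 0.0
t: 28.43
ee_pos: [0.5613, -0.2681, 0.2211]
tcp_rot: [-0.0, 0.997, 0.079, -0.0]
wrist_force: [0.6, 1.0, 0.2]
width: 0.035
grip_force: 0.0
t 28.43 pos [ 561.3 -268.1  221.1] yaw 9.06 tilt [-0.  0.] F [0.6 1.  0.2] w 35.0 g 0.0 q [ 0.81  0.38 -0.57  1.45  0.21  1.37 -1.18]
side grip 49 (81.5, 5.4, 16.6, 14.8, -2.0)
lid 100.94218967822779
(-0.2, 2.0, 129.2, 62.2, 1.3)
top grip 11 (78.5, 0.2, 12.1, 6.4, -8.7)
lid 99.36468383627684
(-1.9, -0.4, 127.8, 56.4, 0.2)
```

View pics/end.png

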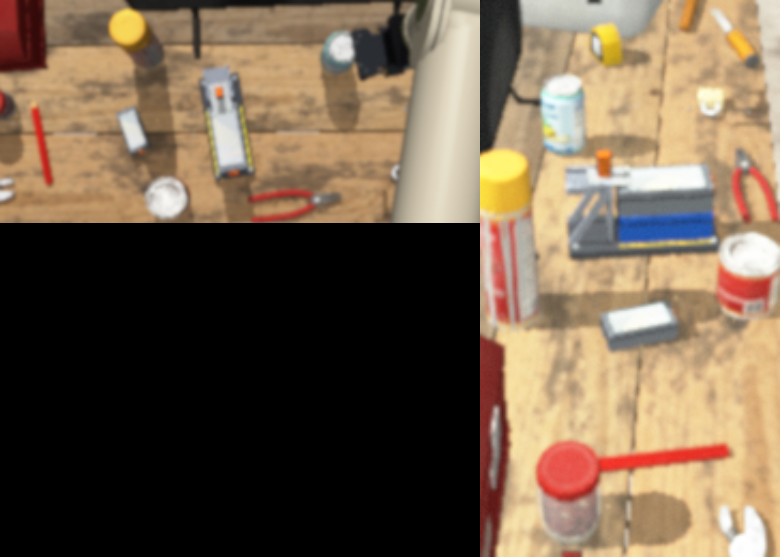

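The final picture shows the stack seated with the lock home over the lid (grip at dock x ≈ 79 mm). The pencil, padlock and cans have not moved, and the gripper is clear of everything.

```bash
python3 -c "
from rig import sign_off
print(sign_off())"
```

```text
the job is handed in; nothing more can be done
None
```

The job is handed in after about 28 s of robot time: both cases are seated on their keys with the grey windowed case on the blue one, the lock is at its end stop over the lid, and the other items on the bench still stand where they were.

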